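# Set the lane guides back on their ghosts

## Robot

A 6-joint arm with a two-finger parallel gripper is mounted at the origin on the work surface. World frame = base frame: x ahead of the robot, y to its left, z up, the work surface at z = 0. Lengths are in m, angles in rad, forces in N, time in s.
With the tool pointing down it reaches from about 0.375 to 0.9 m from the base axis. Payload 3.1 kg.
Tool frame: the origin (TCP) lies at the very end of the fingers, on their centre line; the grasp point (between the pads) lies 19 mm behind it (manip.pinch_z is the distance from the TCP to the grasp point, in m); z points along the fingers, y is the direction in which the jaws open and shut (so a half turn about z gives the same grasp; the last joint's range is limited). The gripper opens to 85 mm and grips with 20 to 120 N. Pads are 22 mm wide; open, the fingers measure 114 mm over their backs; the gripper's body (76 mm by 85 mm) begins 54 mm behind the grasp point. The pads swing forward as they close: fully open they stand 13 mm farther back than shut.
Start: joints at [1.115, 0.527, 1.433, -0, 1.181, -0.178], TCP at [0.171, 0.601, 0.231] pointing down, gripper open.
Joint ranges: [-3.08, 3.08], [-0.75, 2.2], [0.22, 2.44], [-1.43, 4.57], [0, 2.65], [-2.85, 2.85]. Speed limits (rad/s): [2.79, 2.79, 3.14, 3.14, 3.14, 3.14].

## Interface

Orientations are given as a unit quaternion [x, y, z, w].
In Python, from station import manip gives the robot as it stands.
- The arm moves only by the tool drive_tool, never from a script. Its argument "increments" is a list of rows, each a list of 7 numbers: the closure in counts, from 0 (fully open) to 255 (shut), then the shift along the tool's x, y, z in cm, then the turn, a rotation vector about the tool's x, y, z in rad. A call has 1 to 20 rows; each row is the pose to reach, as a shift and turn from the pose commanded when the call began, along the tool's axes at that moment; what a row does not reach only later rows make up. A row lasts 1/10 s, in which the tool goes at most 50 mm and 8.59 degrees, less where a joint would pass 70% of its speed; a pose out of reach is approached as far as the arm can. A call with a gripper value outside its range is refused whole. The fingers move at their own pace and stop on an object; "force" is the grip in N (left out, the last holds). Time passes only in rows, so rows that repeat a pose let the fingers close. It gives the time, the measured TCP pose, the force and the opening at its end, in the units of the state.
- manip.sense(): the state, without advancing time (a new reading comes with each control period).
- manip.snapshot(name): name is "side" or "top" or "wrist"; returns the picture (400x640x3 uint8, red, green, blue); there is no depth.
- manip.camera_model(name): a dict with "mtx" (3x3 intrinsics, pixels), "cam_to_world" (4x4, takes a point from camera to world coordinates). Camera axes: x right, y down, z forward; pixel columns grow to the right and rows downward; lengths in m; the calibration is good to about 2 mm. A picture is of the moment at which its call begins: read the wrist's pose just before it. camera_model takes no time and is no camera call; for the wrist camera it gives the pose at the moment of the call.
- manip.sign_off(): hands the job in, once; it reports no verdict.
The state is a dict: "t": time; "q": joint angles; "qd": joint speeds; "tau": joint torques, N m; "tcp_pos": TCP position; "tool_rot": TCP orientation; "force": force on the tool from outside, world axes, zero at the start; "ft_torque": the same for the moment, N m; "finger_gap": opening from 0.0 (shut) to 1.0 (fully open).
Only numpy, scipy, OpenCV 4.12 (cv2) and the standard library are available. Lean on these libraries where they do the work, as an engineer would, in place of code of your own. Each camera call takes 0.05 s, during which the arm holds its last target. There are 200 camera calls.

## Task

Pick out the four white plastic lane guides from the parts on the cabinet top and set each one, right way up and squarely, on the bare-wood ghost of its own size and shape on the stripped blue playfield panel, ready for its screws. Leave the rubber-capped standoff and the white star post standing where they are.

Things in the scene. Friction and masses are not known exactly. Their poses are not given: they have to be found in the camera images.
- guide_long: The long lane guide: a loose white plastic piece with rounded ends and two small dark screw holes on top, the longest of the three slim ones: 100 mm long, 14 mm wide, 22 mm high, with two rails along its sides and a solid round boss at each end. It lies the right way up on the cabinet top, turned either way. Origin: centre of its underside; x along its length, y across its width, z up. Its two ends are alike.
- guide_medium: The medium lane guide: a loose white plastic piece with rounded ends and two small dark screw holes on top, the middle length of the three slim ones: 72 mm long, 14 mm wide, 22 mm high, with two rails along its sides and a solid round boss at each end. It lies the right way up on the cabinet top, turned either way. Origin: centre of its underside; x along its length, y across its width, z up. Its two ends are alike.
- guide_short: The short lane guide: a loose white plastic piece with rounded ends and two small dark screw holes on top, the shortest of the three slim ones: 44 mm long, 14 mm wide, 22 mm high, with two rails along its sides and a solid round boss at each end. It lies the right way up on the cabinet top, turned either way. Origin: centre of its underside; x along its length, y across its width, z up. Its two ends are alike.
- guide_wide: The wide lane guide: a loose white plastic piece with rounded ends and two small dark screw holes on top, as long as the medium one but about twice as broad, with an open trough along its middle: 72 mm long, 30 mm wide, 22 mm high, with two rails along its sides and a solid round boss at each end. It lies the right way up on the cabinet top, turned either way. Origin: centre of its underside; x along its length, y across its width, z up. Its two ends are alike.
- ghost_long: The ghost of the long lane guide: a flat fixed patch of bare pale wood with rounded ends, 100 x 14 mm, with a 2.5 mm dark edge and two screw holes, on the blue top face (level, 30 mm above the cabinet top) of the fixed 280 x 440 mm playfield panel. Origin: centre of the patch, on that face; x along its length, y across. The four ghosts lie side by side, at least 70 mm apart centre to centre.
- ghost_medium: The ghost of the medium lane guide: a flat fixed patch of bare pale wood with rounded ends, 72 x 14 mm, with a 2.5 mm dark edge and two screw holes, on the blue top face (level, 30 mm above the cabinet top) of the fixed 280 x 440 mm playfield panel. Origin: centre of the patch, on that face; x along its length, y across. The four ghosts lie side by side, at least 70 mm apart centre to centre.
- ghost_short: The ghost of the short lane guide: a flat fixed patch of bare pale wood with rounded ends, 44 x 14 mm, with a 2.5 mm dark edge and two screw holes, on the blue top face (level, 30 mm above the cabinet top) of the fixed 280 x 440 mm playfield panel. Origin: centre of the patch, on that face; x along its length, y across. The four ghosts lie side by side, at least 70 mm apart centre to centre.
- ghost_wide: The ghost of the wide lane guide: a flat fixed patch of bare pale wood with rounded ends, 72 x 30 mm, with a 2.5 mm dark edge and two screw holes, on the blue top face (level, 30 mm above the cabinet top) of the fixed 280 x 440 mm playfield panel. Origin: centre of the patch, on that face; x along its length, y across. The four ghosts lie side by side, at least 70 mm apart centre to centre.
- standoff: A steel standoff with a black rubber cap, standing loose among the lane guides: round foot 22 mm across, 42 mm high. To be left alone. Origin: centre of its underside, z up.
- star_post: A white plastic star post, round, standing loose among the lane guides: 24 mm across, 29 mm high, not a lane guide. To be left alone. Origin: centre of its underside, z up.
Mind the look-alikes: they are no part of the job. What is shaped like the guide_short but green or orange is not meant.

How it is judged:
By the outcome, as a careful person would: the job done as asked, in the order asked, and still so for the second after the job is handed in, with the robot touching nothing.
It also fails if it takes over 109 s, if anything falls off the work surface, if the arm or the gripper's body presses on something with over 40 N, if the wrist force passes 120 N, or if a joint passes its speed limit or range.

## Working session

There is one attempt and no reset: what is moved stays moved. The work goes in short steps, Python scripts to look and compute and a tool call to move; the robot and the scene stay as the last step left them, time stands still between calls to the robot, and variables do not carry over. Pictures are saved under pics/ and viewed, about 12 in all and at most 16, crops included, and the job is handed in when it is done.

Besides the shell and the picture viewer there is one more tool, called after "Emit:" by a JSON object that holds its "method" and its "body", one argument or row to a line. drive_tool: Moves the arm, as the interface text tells. Its arguments: {"type":"object","properties":{"increments":{"type":"array","items":{"type":"array","items":{"type":"number"}}},"force":{"type":"number"}},"required":["increments"]}

```bash
mkdir -p pics; ls
python3 - <<'E'
from station import manip
import cv2
for n in ["top","side"]:
    cv2.imwrite(f"pics/{n}0.png",manip.snapshot(n)[:,:,::-1])
s=manip.sense();print(s)
for n in ["top","side","wrist"]:
    m=manip.camera_model(n);print(n,m["mtx"],m["cam_to_world"])
E
```

```text
pics
{'t': 0.1, 'q': array([ 1.11550921e+00,  5.28414596e-01,  1.43379549e+00,  4.49396299e-06,
        1.18141603e+00, -1.78510255e-01]), 'qd': array([-1.98219159e-05, -2.57269123e-03, -3.92718000e-03,  9.34015806e-04,
       -2.40385436e-04, -4.63015384e-04]), 'tau': array([-5.20454196e-04, -4.43304026e+01, -1.78583926e+01, -2.58758218e-04,
        3.80222205e-03,  3.82496876e-05]), 'tcp_pos': array([0.1704669 , 0.60061715, 0.23039927]), 'tool_rot': array([ 1.37947906e-01,  9.90438964e-01, -9.65454241e-04, -3.18808514e-04]), 'force': array([-0.34639309, -0.47745503, -0.60611255]), 'ft_torque': array([-0.02253778, -0.00905721,  0.00865207]), 'finger_gap': 1.0024546377645764}
top [[494.72819058   0.         325.37352166]
 [  0.         494.72819058 201.23753669]
 [  0.           0.           1.        ]] [[ 0.02766244 -0.99461013  0.0999274   0.34831307]
 [-0.99958906 -0.02677141  0.01024698 -0.06597882]
 [-0.00751655 -0.10016979 -0.99494197  1.61070451]
 [ 0.          0.          0.          1.        ]]
side [[495.59686392   0.         312.95835593]
 [  0.         495.59686392 201.21520514]
 [  0.           0.           1.        ]] [[ 0.96180146 -0.11418598  0.24879614  0.15733698]
 [-0.27267419 -0.48003431  0.83379605 -1.18311175]
 [ 0.02422287 -0.86978654 -0.49283327  0.70648286]
 [ 0.          0.          0.          1.        ]]
wrist [[301.70119103   0.         322.58302601]
 [  0.         301.70119103 197.11951059]
 [  0.           0.           1.        ]] [[ 0.27259654  0.91560991  0.2955497   0.09538856]
 [ 0.96212454 -0.25854102 -0.08644602  0.62203266]
 [-0.00273911  0.30792051 -0.95140814  0.37333823]
 [ 0.          0.          0.          1.        ]]
```

View pics/top0.png

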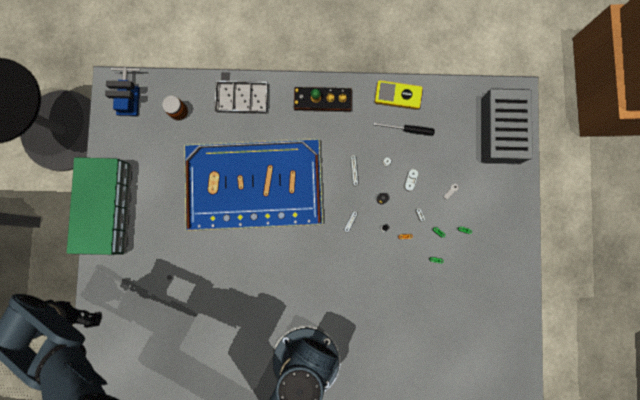

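Run:
```python
import cv2,numpy as np
a=cv2.imread("pics/top0.png")
p=cv2.resize(a[145:265,335:485],None,fx=5,fy=5,interpolation=cv2.INTER_CUBIC)
g=cv2.resize(a[160:205,200:310],None,fx=7,fy=7,interpolation=cv2.INTER_CUBIC)
cv2.imwrite("pics/p.png",p);cv2.imwrite("pics/g.png",g)
```

```text
(no output)
```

View pics/p.png

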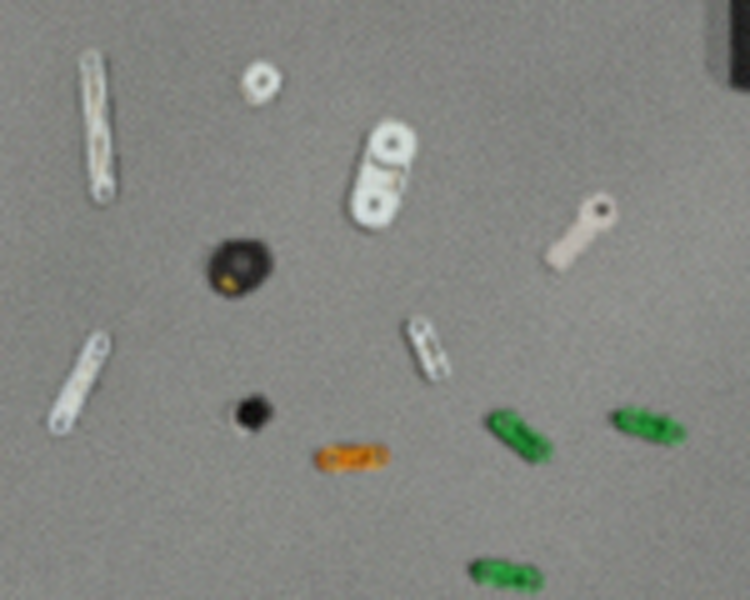

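View pics/g.png

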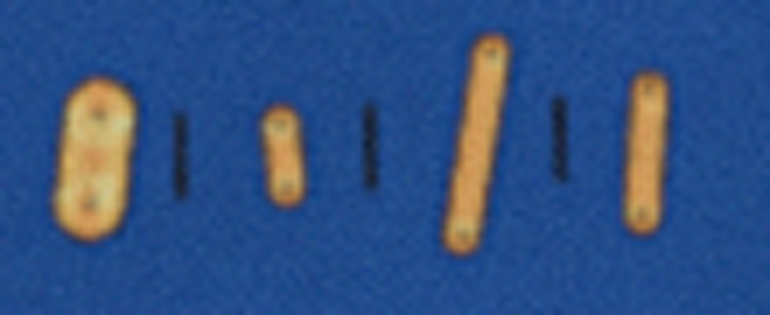

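```bash
cat > h.py <<'E'
from station import manip
import cv2,numpy as np
from scipy.spatial.transform import Rotation as R
def ray(m,uv,z):
    K,T=m["mtx"],m["cam_to_world"]
    d=T[:3,:3]@np.linalg.solve(K,[uv[0],uv[1],1.]);o=T[:3,3]
    return (o+d*(z-o[2])/d[2])[:2]
def pix(m,P):
    T=np.linalg.inv(m["cam_to_world"]);p=m["mtx"]@(T@[*P,1])[:3];return p[:2]/p[2]
def ends(m,a,b,z):
    a,b=ray(m,a,z),ray(m,b,z);d=b-a
    return (a+b)/2,np.degrees(np.arctan2(d[1],d[0]))%180,np.linalg.norm(d)
def goto(p,axdeg,zt=None):
    """shift cm / turn to bring tool to point p (xyz), pointing down, jaws (tool y) across a part whose long axis is at axdeg"""
    s=manip.sense();C=R.from_quat(s["tool_rot"])
    best=None
    for k in (90,-90):
        a=np.radians(axdeg+k);y=np.array([np.cos(a),np.sin(a),0]);z=np.array([0,0,-1.]);x=np.cross(y,z)
        r=(C.inv()*R.from_matrix(np.c_[x,y,z])).as_rotvec()
        if best is None or np.linalg.norm(r)<np.linalg.norm(best): best=r
    return np.round(C.inv().apply(np.array(p)-s["tcp_pos"])*100,2),np.round(best,3)
E
python3 - <<'E'
from h import *
m=manip.camera_model("top")
P=lambda u,v:(335+(u+.5)/5-.5,145+(v+.5)/5-.5)
G=lambda u,v:(200+(u+.5)/7-.5,160+(v+.5)/7-.5)
for n,a,b in [("long",(92,62),(104,190)),("med",(100,344),(60,424)),("short",(418,326),(440,373)),("wide",(393,142),(373,205))]:
    print(n,ends(m,P(*a),P(*b),.022))
for n,a,b in [("wide",(99,112),(89,203)),("short",(281,124),(287,188)),("long",(491,52),(462,237)),("med",(649,88),(641,216))]:
    print("g",n,ends(m,G(*a),G(*b),.03))
for n,p in [("long",(.53,-.16,.2))]: pass
s=manip.sense();T=manip.camera_model("wrist")["cam_to_world"];C=R.from_quat(s["tool_rot"])
print(C.inv().apply(T[:3,3]-s["tcp_pos"]),C.inv().apply(T[:3,2]))
E
```

```text
long (array([ 0.61305681, -0.14033245]), np.float64(6.54600075937168), np.float64(0.08440551754687566))
med (array([ 0.44500893, -0.13246696]), np.float64(154.81108991697317), np.float64(0.0576260855508433))
short (array([ 0.47328057, -0.35613207]), np.float64(25.66990771007943), np.float64(0.033181164565746574))
wide (array([ 0.58673983, -0.32544628]), np.float64(163.24354246864675), np.float64(0.04337514766961713))
g wide (array([0.55952044, 0.31480701]), np.float64(176.65184624428156), np.float64(0.04251440082166352))
g short (array([0.56253964, 0.22709856]), np.float64(7.879609755467641), np.float64(0.029966462414891083))
g long (array([0.57035278, 0.13846662]), np.float64(173.4040964406763), np.float64(0.08698345862123653))
g med (array([0.56887252, 0.06064077]), np.float64(178.42846232996175), np.float64(0.059618599269401086))
[ 0.07812507 -0.00020123 -0.14291033] [-3.08270772e-01 -4.91462176e-04  9.51298528e-01]
```

Run:
```python
from h import *
print(goto((.565,.19,.14),0))
print(R.from_quat(manip.sense()["tool_rot"]).as_matrix().round(2))
```

```text
(array([-49.18, -28.7 ,   9.08]), array([-0.002, -0.001, -0.277]))
[[-0.96  0.27 -0.  ]
 [ 0.27  0.96 -0.  ]
 [ 0.   -0.   -1.  ]]
```

Emit:
{"method": "drive_tool", "body": {
  "increments": [
    [0,-49.2,-28.7,9.1,0,0,-0.277],
    [0,-49.2,-28.7,9.1,0,0,-0.277],
    [0,-49.2,-28.7,9.1,0,0,-0.277],
    [0,-49.2,-28.7,9.1,0,0,-0.277],
    [0,-49.2,-28.7,9.1,0,0,-0.277],
    [0,-49.2,-28.7,9.1,0,0,-0.277],
    [0,-49.2,-28.7,9.1,0,0,-0.277],
    [0,-49.2,-28.7,9.1,0,0,-0.277],
    [0,-49.2,-28.7,9.1,0,0,-0.277],
    [0,-49.2,-28.7,9.1,0,0,-0.277],
    [0,-49.2,-28.7,9.1,0,0,-0.277],
    [0,-49.2,-28.7,9.1,0,0,-0.277],
    [0,-49.2,-28.7,9.1,0,0,-0.277],
    [0,-49.2,-28.7,9.1,0,0,-0.277],
    [0,-49.2,-28.7,9.1,0,0,-0.277],
    [0,-49.2,-28.7,9.1,0,0,-0.277]
  ]
}}

```text
t: 1.7
tcp_pos: [0.5644, 0.1919, 0.1404]
tool_rot: [-0.001, 1.0, 0.0, -0.0]
force: [-0.1, -0.4, -0.4]
finger_gap: 0.998
```

Run:
```python
from h import *
s=manip.sense();m=manip.camera_model("wrist");a=manip.snapshot("wrist")[:,:,::-1]
np.savez("w1.npz",mtx=m["mtx"],cam_to_world=m["cam_to_world"])
print(s["t"],s["tcp_pos"],s["qd"].round(3))
cv2.imwrite("pics/w1.png",a)
print(goto((.60,-.235,.14),0))
```

```text
1.7 [0.56438226 0.19190165 0.14044725] [-0.001 -0.002 -0.004 -0.002 -0.    -0.001]
(array([ -3.45, -42.7 ,   0.05]), array([ 0.   , -0.   ,  0.002]))
```

View pics/w1.png

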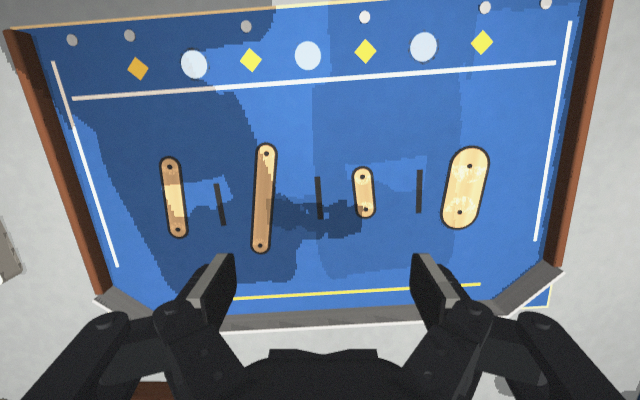

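```bash
cat >> h.py <<'E'
def rects(m,mask,z,amin=150):
    """world min-area rectangles of mask blobs, on plane z: centre, axis deg, length, width"""
    out=[]
    for c in cv2.findContours(mask,cv2.RETR_EXTERNAL,cv2.CHAIN_APPROX_NONE)[0]:
        if cv2.contourArea(c)<amin: continue
        w=np.array([ray(m,p[0],z) for p in c],np.float32)
        (x,y),(a,b),t=cv2.minAreaRect(w*1000)
        if a<b: a,b,t=b,a,t+90
        out.append((c[:,0].mean(0).round().astype(int).tolist(),round(x/1000,4),round(y/1000,4),round(t%180,1),round(a),round(b)))
    return out
E
python3 - <<'E'
from h import *
m=np.load("w1.npz");a=cv2.imread("pics/w1.png").astype(int)
mask=((a[:,:,2]>a[:,:,0]+15)).astype(np.uint8)*255
mask[:140]=0;mask[260:]=0;mask[:,:130]=0;mask[:,520:]=0
mask=cv2.morphologyEx(mask,cv2.MORPH_CLOSE,np.ones((3,3)))
for r in rects(m,mask,.03): print(r)
for n,p,q in [("m",(170,167),(178,230)),("l",(266,154),(260,246)),("s",(362,177),(366,209)),("w",(470,166),(460,212))]: print(n,ends(m,p,q,.03))
E
```

```text
([364, 192], 0.5639, 0.2275, 8.1, 45, 15)
([174, 197], 0.57, 0.0597, 178.5, 73, 15)
([465, 187], 0.5601, 0.3153, 176.7, 73, 31)
([263, 198], 0.572, 0.1384, 173.0, 102, 15)
m (array([0.57081359, 0.05989125]), np.float64(178.40214941563852), np.float64(0.05872710567323217))
l (array([0.57310311, 0.13830074]), np.float64(173.17297277453227), np.float64(0.08673159225316013))
s (array([0.56446501, 0.22772775]), np.float64(9.344423605783978), np.float64(0.02980525016299061))
w (array([0.56079332, 0.31581525]), np.float64(176.52533923494676), np.float64(0.04202474019936793))
```

Emit:
{"method": "drive_tool", "body": {
  "increments": [
    [0,-3.5,-42.7,0,0,0,0],
    [0,-3.5,-42.7,0,0,0,0],
    [0,-3.5,-42.7,0,0,0,0],
    [0,-3.5,-42.7,0,0,0,0],
    [0,-3.5,-42.7,0,0,0,0],
    [0,-3.5,-42.7,0,0,0,0],
    [0,-3.5,-42.7,0,0,0,0],
    [0,-3.5,-42.7,0,0,0,0],
    [0,-3.5,-42.7,0,0,0,0],
    [0,-3.5,-42.7,0,0,0,0],
    [0,-3.5,-42.7,0,0,0,0],
    [0,-3.5,-42.7,0,0,0,0],
    [0,-3.5,-42.7,0,0,0,0]
  ]
}}

```text
t: 3.05
tcp_pos: [0.6006, -0.2341, 0.1403]
tool_rot: [-0.001, 1.0, 0.0, -0.0]
force: [-0.7, -0.2, -0.4]
finger_gap: 1.002
```

Run:
```python
from h import *
s=manip.sense();m=manip.camera_model("wrist");a=manip.snapshot("wrist")[:,:,::-1]
np.savez("w2.npz",mtx=m["mtx"],cam_to_world=m["cam_to_world"])
print(s["t"],s["tcp_pos"],s["qd"].round(3))
cv2.imwrite("pics/w2.png",a)
```

```text
3.05 [ 0.60057636 -0.23411458  0.14034566] [-0.     0.    -0.007 -0.002 -0.002 -0.002]
```

View pics/w2.png

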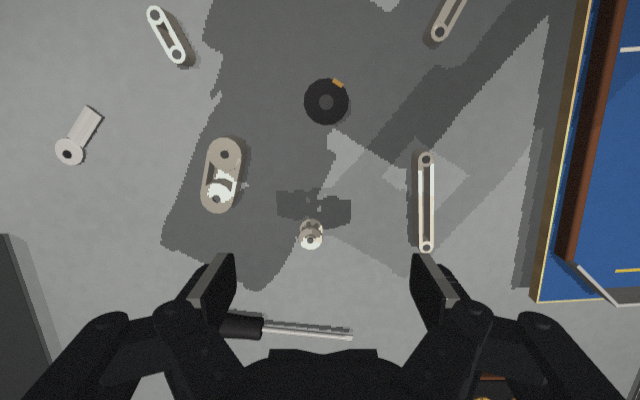

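Run:
```python
from h import *
m=np.load("w2.npz")
for n,p,q in [("l",(426,159),(426,246)),("w",(225,154),(216.5,198)),("s",(154,14.5),(180,56))]: print(n,ends(m,p,q,.022))
c,t,_=ends(m,(426,159),(426,246),.022)
print(goto((*c,.1),t),goto((*c,.005),t))
```

```text
l (array([ 0.61366764, -0.13973182]), np.float64(6.204447004609947), np.float64(0.0848167877837827))
w (array([ 0.58786378, -0.32546096]), np.float64(163.92739753288933), np.float64(0.04194650613472161))
s (array([ 0.47556293, -0.3556166 ]), np.float64(28.607573043828175), np.float64(0.032800080760360596))
(array([-1.33,  9.46,  4.04]), array([ 0.   , -0.   , -0.106])) (array([-1.33,  9.45, 13.54]), array([ 0.   , -0.   , -0.106]))
```

Emit:
{"method": "drive_tool", "body": {
  "increments": [
    [120,-1.3,9.45,4,0,0,-0.106],
    [120,-1.3,9.45,4,0,0,-0.106],
    [120,-1.3,9.45,7,0,0,-0.106],
    [120,-1.3,9.45,10,0,0,-0.106],
    [120,-1.3,9.45,12,0,0,-0.106],
    [120,-1.3,9.45,13,0,0,-0.106],
    [120,-1.3,9.45,13.5,0,0,-0.106],
    [120,-1.3,9.45,13.5,0,0,-0.106],
    [255,-1.3,9.45,13.5,0,0,-0.106],
    [255,-1.3,9.45,13.5,0,0,-0.106],
    [255,-1.3,9.45,13.5,0,0,-0.106],
    [255,-1.3,9.45,13.5,0,0,-0.106],
    [255,-1.3,9.45,13.5,0,0,-0.106],
    [255,-1.3,9.45,13.5,0,0,-0.106],
    [255,-1.3,9.45,10,0,0,-0.106],
    [255,-1.3,9.45,5,0,0,-0.106],
    [255,-1.3,9.45,1,0,0,-0.106],
    [255,-1.3,9.45,0,0,0,-0.106],
    [255,-1.3,9.45,0,0,0,-0.106]
  ],
  "force": 40
}}

```text
t: 5.0
tcp_pos: [0.6147, -0.1423, 0.1425]
tool_rot: [-0.053, 0.999, -0.001, 0.002]
force: [-0.4, -0.7, 0.1]
finger_gap: 0.152
```

Run:
```python
from h import *
s=manip.sense();m=manip.camera_model("wrist");a=manip.snapshot("wrist")[:,:,::-1]
print(s["t"],s["tcp_pos"],s["finger_gap"],s["force"])
cv2.imwrite("pics/w3.png",a)
np.savez("w3.npz",mtx=m["mtx"],cam_to_world=m["cam_to_world"])
print(goto((.5725,.1384,.14),173.1),goto((.5725,.1384,.036),173.1))
```

```text
5.0 [ 0.61473605 -0.14228543  0.14247934] 0.1519027999995049 [-0.38657606 -0.67599994  0.13359791]
(array([ 1.09, 28.29,  0.04]), array([-0.   ,  0.   ,  0.227])) (array([ 1.1 , 28.29, 10.44]), array([-0.   ,  0.   ,  0.227]))
```

View pics/w3.png

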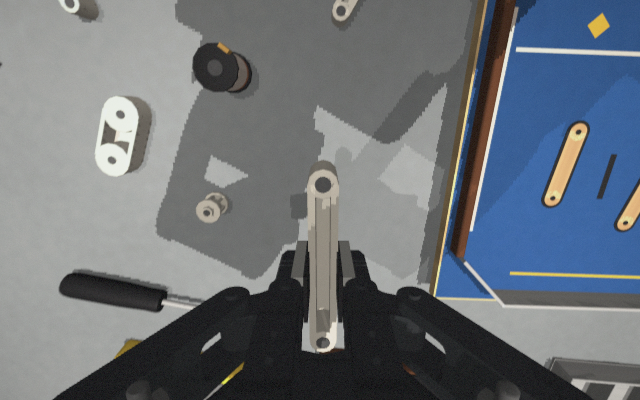

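Run:
```python
from h import *
m=np.load("w3.npz");s=manip.sense()
print(s["tcp_pos"],s["qd"].round(3),R.from_quat(s["tool_rot"]).as_matrix().round(3))
for z in (.157,.159,.161):print(ends(m,(323,184),(323.5,343),z))
```

```text
[ 0.61334929 -0.14174482  0.14039627] [-0.     0.044  0.033  0.001  0.    -0.001] [[-0.994 -0.106  0.   ]
 [-0.106  0.994 -0.   ]
 [-0.    -0.    -1.   ]]
(array([ 0.61561482, -0.14234204]), np.float64(6.322907162195431), np.float64(0.08757224729185815))
(array([ 0.61437703, -0.14247375]), np.float64(6.322907162195434), np.float64(0.086204426997512))
(array([ 0.61313925, -0.14260546]), np.float64(6.322907162195436), np.float64(0.08483660670316562))
```

Run:
```python
from h import *
print(goto((.5725,.1384,.14),173.1))
```

```text
(array([ 1.09, 28.29,  0.04]), array([-0.   ,  0.   ,  0.227]))
```

Emit:
{"method": "drive_tool", "body": {
  "increments": [
    [255,1.1,28.3,0,0,0,0.227],
    [255,1.1,28.3,0,0,0,0.227],
    [255,1.1,28.3,0,0,0,0.227],
    [255,1.1,28.3,0,0,0,0.227],
    [255,1.1,28.3,0,0,0,0.227],
    [255,1.1,28.3,0,0,0,0.227],
    [255,1.1,28.3,0,0,0,0.227],
    [255,1.1,28.3,0,0,0,0.227],
    [255,1.1,28.3,4,0,0,0.227],
    [255,1.1,28.3,7,0,0,0.227],
    [255,1.1,28.3,9,0,0,0.227],
    [255,1.1,28.3,9.2,0,0,0.227],
    [255,1.1,28.3,9.2,0,0,0.227],
    [255,1.1,28.3,9.2,0,0,0.227],
    [255,1.1,28.3,9.2,0,0,0.227],
    [255,1.1,28.3,9.2,0,0,0.227]
  ]
}}

```text
t: 6.65
tcp_pos: [0.5735, 0.1384, 0.0495]
tool_rot: [0.06, 0.998, 0.0, 0.001]
force: [0.3, -0.7, -0.3]
finger_gap: 0.152
```

```bash
cat > look.py <<'E'
from h import *
import sys
n=sys.argv[1]
s=manip.sense();m=manip.camera_model("wrist");a=manip.snapshot("wrist")[:,:,::-1]
print(s["t"],s["tcp_pos"].round(4),R.from_quat(s["tool_rot"]).as_euler("xyz",True).round(2),round(s["finger_gap"],3),s["force"].round(1),"qd",abs(s["qd"]).max().round(3))
cv2.imwrite(f"pics/{n}.png",a)
np.savez(f"{n}.npz",mtx=m["mtx"],cam_to_world=m["cam_to_world"],tcp=s["tcp_pos"])
E
python3 look.py w4
python3 - <<'E'
from h import *
a=cv2.imread("pics/w4.png");cv2.imwrite("pics/w4c.png",cv2.resize(a[60:390,150:500],None,fx=1.8,fy=1.8))
E
```

```text
6.65 [0.5735 0.1384 0.0495] [1.7998e+02 1.2000e-01 1.7307e+02] 0.152 [ 0.3 -0.7 -0.3] qd 0.005
```

View pics/w4c.png

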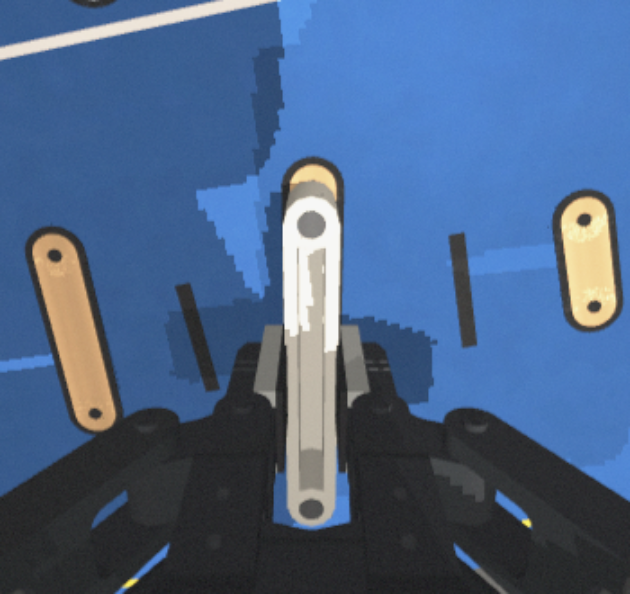

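Run:
```python
from h import *
m=np.load("w4.npz");P=lambda u,v:(150+u/1.8,60+v/1.8)
for z in(.0655,.0665):print(ends(m,P(311,224),P(311,508),z))
print("ghost end (expect)",ray(m,P(313,164),.03), "model", .5725-.05*np.cos(np.radians(173.1)-np.pi),.1384+.05*np.sin(np.radians(6.9)))
```

```text
(array([0.57341017, 0.13807699]), np.float64(173.1253467764641), np.float64(0.08577682665027035))
(array([0.57279561, 0.13815102]), np.float64(173.1253467764641), np.float64(0.08509974457453869))
ghost end (expect) [0.5222889  0.14484542] model 0.5228621329035277 0.14440684194173234
```

Emit:
{"method": "drive_tool", "body": {
  "increments": [
    [255,0.1,0.05,0.5,0,0,0],
    [255,0.1,0.05,1.0,0,0,0],
    [255,0.1,0.05,1.3,0,0,0],
    [255,0.1,0.05,1.45,0,0,0],
    [255,0.1,0.05,1.45,0,0,0],
    [255,0.1,0.05,1.45,0,0,0],
    [255,0.1,0.05,1.45,0,0,0],
    [150,0.1,0.05,1.45,0,0,0],
    [150,0.1,0.05,1.45,0,0,0],
    [150,0.1,0.05,1.45,0,0,0],
    [150,0.1,0.05,1.45,0,0,0],
    [150,0.1,0.05,0,0,0,0],
    [150,0.1,0.05,-3,0,0,0],
    [150,0.1,0.05,-6,0,0,0],
    [150,0.1,0.05,-9,0,0,0],
    [150,0.1,0.05,-9,0,0,0]
  ]
}}

```text
t: 8.3
tcp_pos: [0.5751, 0.1393, 0.1434]
tool_rot: [0.06, 0.998, 0.001, 0.005]
force: [0.2, 1.0, 0.8]
finger_gap: 0.414
```

```bash
python3 look.py w5
python3 - <<'E'
from h import *
print(goto((.445,-.15,.14),165))
E
```

```text
8.3 [0.5751 0.1393 0.1434] [179.9    0.56 173.09] 0.414 [0.2 1.  0.8] qd 0.054
(array([  9.28, -30.26,   0.04]), array([0.001, 0.006, 0.141]))
```

View pics/w5.png

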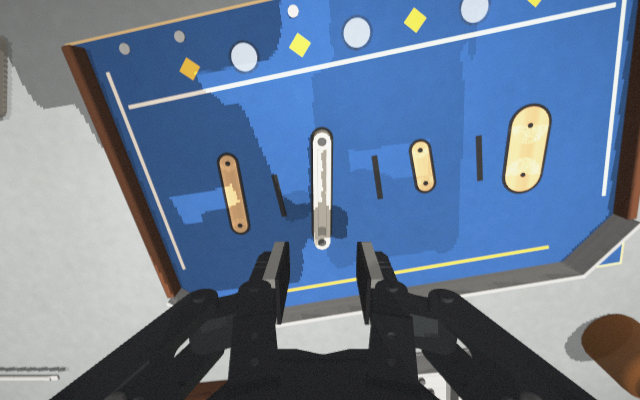

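Run:
```python
from h import *
m=np.load("w5.npz");print(ends(m,(322,142),(321,241.5),.052))
print(goto((.446,-.132,.14),154.8))
```

```text
(array([0.57129046, 0.13855114]), np.float64(172.5153037146919), np.float64(0.08488754490169405))
(array([  9.4 , -28.46,   0.04]), array([0.002, 0.006, 0.319]))
```

Emit:
{"method": "drive_tool", "body": {
  "increments": [
    [150,9.4,-28.5,0,0,0,0.319],
    [150,9.4,-28.5,0,0,0,0.319],
    [150,9.4,-28.5,0,0,0,0.319],
    [150,9.4,-28.5,0,0,0,0.319],
    [150,9.4,-28.5,0,0,0,0.319],
    [150,9.4,-28.5,0,0,0,0.319],
    [150,9.4,-28.5,0,0,0,0.319],
    [150,9.4,-28.5,0,0,0,0.319],
    [150,9.4,-28.5,0,0,0,0.319],
    [150,9.4,-28.5,0,0,0,0.319],
    [150,9.4,-28.5,0,0,0,0.319],
    [150,9.4,-28.5,0,0,0,0.319]
  ]
}}

```text
t: 9.55
tcp_pos: [0.4445, -0.1314, 0.1383]
tool_rot: [0.217, 0.976, 0.0, -0.0]
force: [-0.5, -0.1, -0.4]
finger_gap: 0.408
```

```bash
python3 look.py w6
```

```text
9.55 [ 0.4445 -0.1314  0.1383] [ 1.8000e+02 -1.0000e-02  1.5494e+02] 0.408 [-0.5 -0.1 -0.4] qd 0.009
```

View pics/w6.png

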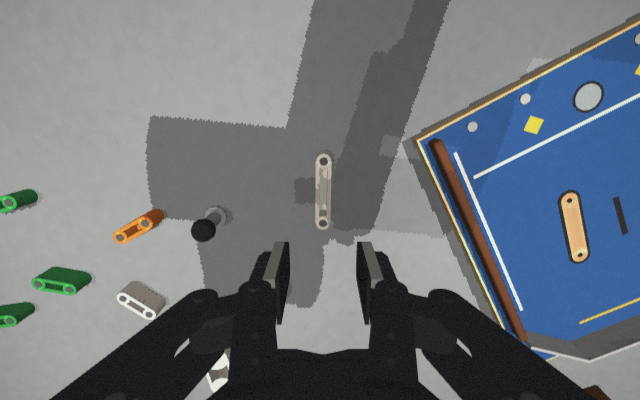

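Run:
```python
from h import *
m=np.load("w6.npz");c,t,l=ends(m,(323,160),(323,224),.022);print(c,t,l,ends(m,(126,294),(157,313),.022))
print(goto((*c,.005),t))
```

```text
[ 0.44644507 -0.13216806] 155.00177163051012 0.06015838840910999 (array([ 0.47518631, -0.34965332]), np.float64(24.958850252569125), np.float64(0.03575087317153722))
(array([-0.21,  0.04, 13.33]), array([ 0.   , -0.   , -0.002]))
```

Emit:
{"method": "drive_tool", "body": {
  "increments": [
    [120,-0.2,0,4,0,0,0],
    [120,-0.2,0,8,0,0,0],
    [120,-0.2,0,11.5,0,0,0],
    [120,-0.2,0,13,0,0,0],
    [120,-0.2,0,13.3,0,0,0],
    [120,-0.2,0,13.3,0,0,0],
    [255,-0.2,0,13.3,0,0,0],
    [255,-0.2,0,13.3,0,0,0],
    [255,-0.2,0,13.3,0,0,0],
    [255,-0.2,0,13.3,0,0,0],
    [255,-0.2,0,13.3,0,0,0],
    [255,-0.2,0,13.3,0,0,0],
    [255,-0.2,0,10,0,0,0],
    [255,-0.2,0,5,0,0,0],
    [255,-0.2,0,1,0,0,0],
    [255,-0.2,0,0,0,0,0],
    [255,-0.2,0,0,0,0,0],
    [255,-0.2,0,0,0,0,0]
  ]
}}

```text
t: 11.4
tcp_pos: [0.4453, -0.1331, 0.1378]
tool_rot: [0.218, 0.976, 0.0, -0.0]
force: [-1.2, 0.2, -1.1]
finger_gap: 0.153
```

```bash
python3 look.py w7
python3 - <<'E'
from h import *
print(goto((.5705,.0598,.14),178.4),goto((.5705,.0598,.049),178.4))
E
```

```text
11.4 [ 0.4453 -0.1331  0.1378] [ 1.800e+02 -6.000e-02  1.548e+02] 0.153 [-1.2  0.2 -1.1] qd 0.032
(array([-3.15, 22.78, -0.28]), array([ 0.001, -0.003, -0.412])) (array([-3.18, 22.78,  8.82]), array([ 0.001, -0.003, -0.412]))
```

Emit:
{"method": "drive_tool", "body": {
  "increments": [
    [255,-3.2,22.8,0,0,0,-0.412],
    [255,-3.2,22.8,0,0,0,-0.412],
    [255,-3.2,22.8,0,0,0,-0.412],
    [255,-3.2,22.8,0,0,0,-0.412],
    [255,-3.2,22.8,0,0,0,-0.412],
    [255,-3.2,22.8,0,0,0,-0.412],
    [255,-3.2,22.8,0,0,0,-0.412],
    [255,-3.2,22.8,4,0,0,-0.412],
    [255,-3.2,22.8,7,0,0,-0.412],
    [255,-3.2,22.8,8.8,0,0,-0.412],
    [255,-3.2,22.8,8.8,0,0,-0.412],
    [255,-3.2,22.8,8.8,0,0,-0.412],
    [255,-3.2,22.8,8.8,0,0,-0.412],
    [255,-3.2,22.8,8.8,0,0,-0.412]
  ]
}}

```text
t: 12.85
tcp_pos: [0.5727, 0.0588, 0.0516]
tool_rot: [0.014, 1.0, -0.0, 0.001]
force: [0.1, -0.0, 0.7]
finger_gap: 0.153
```

```bash
python3 look.py w8
python3 - <<'E'
from h import *
a=cv2.imread("pics/w8.png");cv2.imwrite("pics/w8c.png",cv2.resize(a[90:370,200:480],None,fx=2,fy=2))
E
```

```text
12.85 [0.5727 0.0588 0.0516] [-1.7999e+02  1.3000e-01  1.7838e+02] 0.153 [ 0.1 -0.   0.7] qd 0.007
```

View pics/w8c.png

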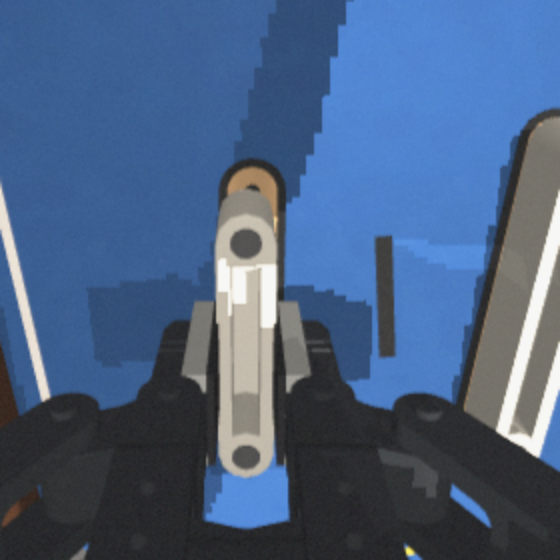

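```bash
cat > cmp.py <<'E'
from h import *
def cmp(n,P,h1,h2,gend,g,ax,L,dz=.017):
    """guide in hand vs ghost; prints tool-frame correction in cm from catalogue ghost and from the seen far end"""
    m=np.load(n+".npz");zt=float(m["tcp"][2])+dz
    c,t,l=ends(m,P(*h1),P(*h2),zt)
    e=ray(m,P(*gend),.03);u=np.array([np.cos(np.radians(ax)),np.sin(np.radians(ax))])
    g2=e-u*L/2
    x=u;y=np.array([u[1]*-1,u[0]])*-1   # tool x along ax, tool y = z cross x with z down
    for q in (np.array(g),g2):
        d=(q-c)*100;print("guide",c.round(4),round(t,1),round(l,4),"ghost",q.round(4),"tool dx,dy cm",round(d@x,2),round(d@y,2))
E
python3 - <<'E'
from cmp import *
P=lambda u,v:(200+u/2,90+v/2)
cmp("w8",P,(245,242),(245,457),(252,166),(.5705,.0598),178.4,.072)
E
```

```text
guide [0.5707 0.0584] 178.4 0.0579 ghost [0.5705 0.0598] tool dx,dy cm 0.02 0.14
guide [0.5707 0.0584] 178.4 0.0579 ghost [0.5697 0.0603] tool dx,dy cm 0.1 0.19
```

Emit:
{"method": "drive_tool", "body": {
  "increments": [
    [255,0.06,0.16,0.5,0,0,0],
    [255,0.06,0.16,1.0,0,0,0],
    [255,0.06,0.16,1.4,0,0,0],
    [255,0.06,0.16,1.65,0,0,0],
    [255,0.06,0.16,1.65,0,0,0],
    [255,0.06,0.16,1.65,0,0,0],
    [255,0.06,0.16,1.65,0,0,0],
    [150,0.06,0.16,1.65,0,0,0],
    [150,0.06,0.16,1.65,0,0,0],
    [150,0.06,0.16,1.65,0,0,0],
    [150,0.06,0.16,1.65,0,0,0],
    [150,0.06,0.16,0,0,0,0],
    [150,0.06,0.16,-3,0,0,0],
    [150,0.06,0.16,-6,0,0,0],
    [150,0.06,0.16,-9,0,0,0],
    [150,0.06,0.16,-9,0,0,0],
    [150,0.06,0.16,-9,0,0,0]
  ]
}}

```text
t: 14.6
tcp_pos: [0.5716, 0.0609, 0.1405]
tool_rot: [0.014, 1.0, -0.0, 0.0]
force: [-0.1, -0.4, -0.6]
finger_gap: 0.412
```

```bash
python3 look.py w9
python3 - <<'E'
from h import *
print(goto((.475,-.356,.14),27))
E
```

```text
14.6 [0.5716 0.0609 0.1405] [-1.7999e+02  5.0000e-02  1.7841e+02] 0.412 [-0.1 -0.4 -0.6] qd 0.029
(array([ 8.410e+00, -4.194e+01, -4.000e-02]), array([ 0.   , -0.001, -0.499]))
```

View pics/w9.png

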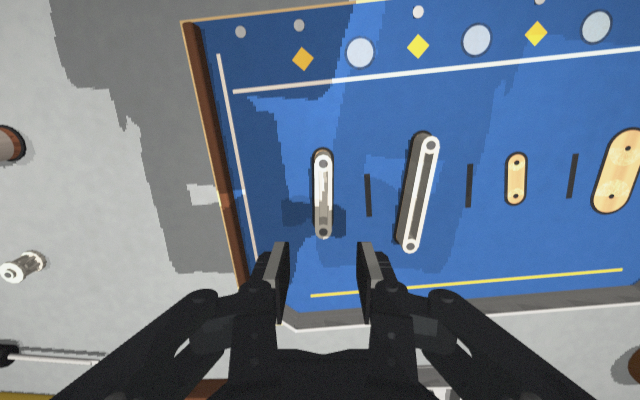

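Emit:
{"method": "drive_tool", "body": {
  "increments": [
    [150,8.4,-41.9,0,0,0,-0.499],
    [150,8.4,-41.9,0,0,0,-0.499],
    [150,8.4,-41.9,0,0,0,-0.499],
    [150,8.4,-41.9,0,0,0,-0.499],
    [150,8.4,-41.9,0,0,0,-0.499],
    [150,8.4,-41.9,0,0,0,-0.499],
    [150,8.4,-41.9,0,0,0,-0.499],
    [150,8.4,-41.9,0,0,0,-0.499],
    [150,8.4,-41.9,0,0,0,-0.499],
    [150,8.4,-41.9,0,0,0,-0.499],
    [150,8.4,-41.9,0,0,0,-0.499],
    [150,8.4,-41.9,0,0,0,-0.499],
    [150,8.4,-41.9,0,0,0,-0.499],
    [150,8.4,-41.9,0,0,0,-0.499]
  ]
}}

```text
t: 16.05
tcp_pos: [0.4783, -0.352, 0.1401]
tool_rot: [-0.232, 0.973, -0.001, -0.003]
force: [-0.9, -0.2, 0.9]
finger_gap: 0.413
```

```bash
python3 look.py w10
```

```text
16.05 [ 0.4783 -0.352   0.1401] [-179.95   -0.35 -153.18] 0.413 [-0.9 -0.2  0.9] qd 0.009
```

View pics/w10.png

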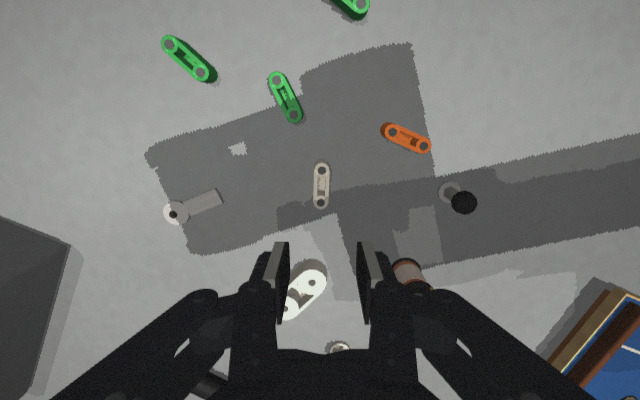

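Run:
```python
from h import *
m=np.load("w10.npz");c,t,l=ends(m,(322,169.5),(321.2,201),.022);print(c,t,l)
print(goto((*c,.005),t))
```

```text
[ 0.47395649 -0.35626438] 25.401679925174683 0.029315200916025744
(array([ 0.49, -0.14, 13.52]), array([-0.001, -0.006,  0.025]))
```

Emit:
{"method": "drive_tool", "body": {
  "increments": [
    [120,0.5,-0.15,4,0,0,0.025],
    [120,0.5,-0.15,8,0,0,0.025],
    [120,0.5,-0.15,11.5,0,0,0.025],
    [120,0.5,-0.15,13,0,0,0.025],
    [120,0.5,-0.15,13.5,0,0,0.025],
    [120,0.5,-0.15,13.5,0,0,0.025],
    [255,0.5,-0.15,13.5,0,0,0.025],
    [255,0.5,-0.15,13.5,0,0,0.025],
    [255,0.5,-0.15,13.5,0,0,0.025],
    [255,0.5,-0.15,13.5,0,0,0.025],
    [255,0.5,-0.15,13.5,0,0,0.025],
    [255,0.5,-0.15,13.5,0,0,0.025],
    [255,0.5,-0.15,10,0,0,0.025],
    [255,0.5,-0.15,5,0,0,0.025],
    [255,0.5,-0.15,1,0,0,0.025],
    [255,0.5,-0.15,0,0,0,0.025],
    [255,0.5,-0.15,0,0,0,0.025],
    [255,0.5,-0.15,0,0,0,0.025]
  ]
}}

```text
t: 17.9
tcp_pos: [0.4735, -0.3564, 0.1394]
tool_rot: [-0.219, 0.976, -0.001, -0.003]
force: [-0.4, -0.2, -0.9]
finger_gap: 0.152
```

```bash
python3 look.py w11
python3 - <<'E'
from h import *
print(goto((.5642,.2276,.14),8.5),goto((.5642,.2276,.051),8.5))
E
```

```text
17.9 [ 0.4735 -0.3564  0.1394] [ 180.     -0.37 -154.73] 0.152 [-0.4 -0.2 -0.9] qd 0.029
(array([-33.14,  48.9 ,  -0.29]), array([ 0.001, -0.007,  0.293])) (array([-33.21,  48.88,   8.61]), array([ 0.001, -0.007,  0.293]))
```

Emit:
{"method": "drive_tool", "body": {
  "increments": [
    [255,-33.2,48.9,0,0,0,0.296],
    [255,-33.2,48.9,0,0,0,0.296],
    [255,-33.2,48.9,0,0,0,0.296],
    [255,-33.2,48.9,0,0,0,0.296],
    [255,-33.2,48.9,0,0,0,0.296],
    [255,-33.2,48.9,0,0,0,0.296],
    [255,-33.2,48.9,0,0,0,0.296],
    [255,-33.2,48.9,0,0,0,0.296],
    [255,-33.2,48.9,0,0,0,0.296],
    [255,-33.2,48.9,0,0,0,0.296],
    [255,-33.2,48.9,0,0,0,0.296],
    [255,-33.2,48.9,0,0,0,0.296],
    [255,-33.2,48.9,0,0,0,0.296],
    [255,-33.2,48.9,4,0,0,0.296],
    [255,-33.2,48.9,7,0,0,0.296],
    [255,-33.2,48.9,8.6,0,0,0.296],
    [255,-33.2,48.9,8.6,0,0,0.296],
    [255,-33.2,48.9,8.6,0,0,0.296],
    [255,-33.2,48.9,8.6,0,0,0.296]
  ]
}}

```text
t: 19.85
tcp_pos: [0.5658, 0.2261, 0.0519]
tool_rot: [-0.072, 0.997, -0.002, -0.002]
force: [-0.4, -0.4, 0.7]
finger_gap: 0.147
```

```bash
python3 look.py w12
python3 - <<'E'
from h import *
a=cv2.imread("pics/w12.png");cv2.imwrite("pics/w12c.png",cv2.resize(a[120:370,200:450],None,fx=2.4,fy=2.4))
E
```

```text
19.85 [0.5658 0.2261 0.0519] [-179.8    -0.24 -171.72] 0.147 [-0.4 -0.4  0.7] qd 0.016
```

View pics/w12c.png

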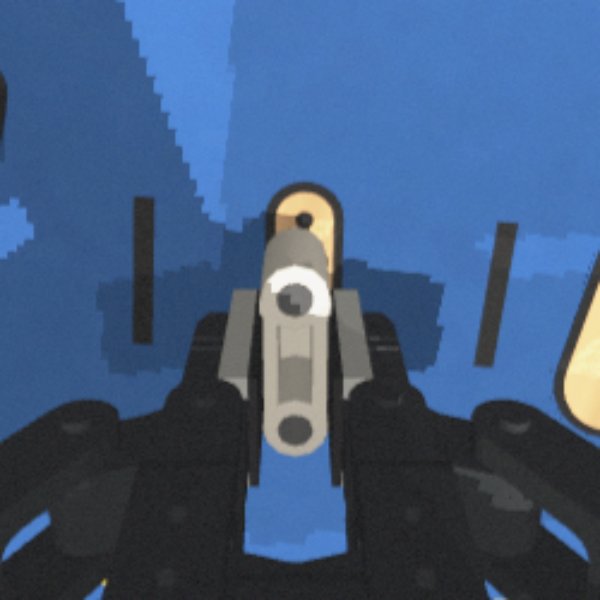

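Run:
```python
from cmp import *
P=lambda u,v:(200+u/2.4,120+v/2.4)
cmp("w12",P,(295,300),(295.5,430),(305,191),(.5642,.2276),188.3,.044)
print(ray(np.load("w12.npz"),P(304,219),.03))
print(goto((.5642,.2276,.051),8.3))
```

```text
guide [0.5664 0.2259] 8.5 0.0295 ghost [0.5642 0.2276] tool dx,dy cm 0.2 0.2
guide [0.5664 0.2259] 8.5 0.0295 ghost [0.5641 0.2278] tool dx,dy cm 0.21 0.22
[0.54941694 0.22544761]
(array([0.16, 0.16, 0.13]), array([-0.003, -0.003, -0.   ]))
```

Emit:
{"method": "drive_tool", "body": {
  "increments": [
    [255,0.2,0.2,0.5,-0.003,-0.003,0],
    [255,0.2,0.2,1.0,-0.003,-0.003,0],
    [255,0.2,0.2,1.4,-0.003,-0.003,0],
    [255,0.2,0.2,1.65,-0.003,-0.003,0],
    [255,0.2,0.2,1.65,-0.003,-0.003,0],
    [255,0.2,0.2,1.65,-0.003,-0.003,0],
    [255,0.2,0.2,1.65,-0.003,-0.003,0],
    [150,0.2,0.2,1.65,-0.003,-0.003,0],
    [150,0.2,0.2,1.65,-0.003,-0.003,0],
    [150,0.2,0.2,1.65,-0.003,-0.003,0],
    [150,0.2,0.2,1.65,-0.003,-0.003,0],
    [150,0.2,0.2,0,-0.003,-0.003,0],
    [150,0.2,0.2,-3,-0.003,-0.003,0],
    [150,0.2,0.2,-6,-0.003,-0.003,0],
    [150,0.2,0.2,-9,-0.003,-0.003,0],
    [150,0.2,0.2,-9,-0.003,-0.003,0],
    [150,0.2,0.2,-9,-0.003,-0.003,0]
  ]
}}

```text
t: 21.6
tcp_pos: [0.5636, 0.2285, 0.1418]
tool_rot: [-0.072, 0.997, -0.0, -0.0]
force: [-1.0, 0.5, -0.6]
finger_gap: 0.413
```

```bash
python3 look.py w13
python3 - <<'E'
from h import *
print(goto((.5875,-.3255,.14),163.5))
E
```

```text
21.6 [0.5636 0.2285 0.1418] [-1.7997e+02 -5.0000e-02 -1.7169e+02] 0.413 [-1.   0.5 -0.6] qd 0.032
(array([  5.55, -55.16,   0.13]), array([-0.001, -0.003,  0.433]))
```

Emit:
{"method": "drive_tool", "body": {
  "increments": [
    [80,5.5,-55.2,0,0,-0.003,0.433],
    [80,5.5,-55.2,0,0,-0.003,0.433],
    [80,5.5,-55.2,0,0,-0.003,0.433],
    [80,5.5,-55.2,0,0,-0.003,0.433],
    [80,5.5,-55.2,0,0,-0.003,0.433],
    [80,5.5,-55.2,0,0,-0.003,0.433],
    [80,5.5,-55.2,0,0,-0.003,0.433],
    [80,5.5,-55.2,0,0,-0.003,0.433],
    [80,5.5,-55.2,0,0,-0.003,0.433],
    [80,5.5,-55.2,0,0,-0.003,0.433],
    [80,5.5,-55.2,0,0,-0.003,0.433],
    [80,5.5,-55.2,0,0,-0.003,0.433],
    [80,5.5,-55.2,0,0,-0.003,0.433],
    [80,5.5,-55.2,0,0,-0.003,0.433],
    [80,5.5,-55.2,0,0,-0.003,0.433],
    [80,5.5,-55.2,0,0,-0.003,0.433]
  ]
}}

```text
t: 23.25
tcp_pos: [0.5889, -0.3236, 0.1416]
tool_rot: [0.142, 0.99, -0.0, 0.0]
force: [0.1, 0.0, -0.3]
finger_gap: 0.685
```

```bash
python3 look.py w14
```

```text
23.25 [ 0.5889 -0.3236  0.1416] [-1.7999e+02  1.0000e-02  1.6363e+02] 0.685 [ 0.1  0.  -0.3] qd 0.01
```

View pics/w14.png

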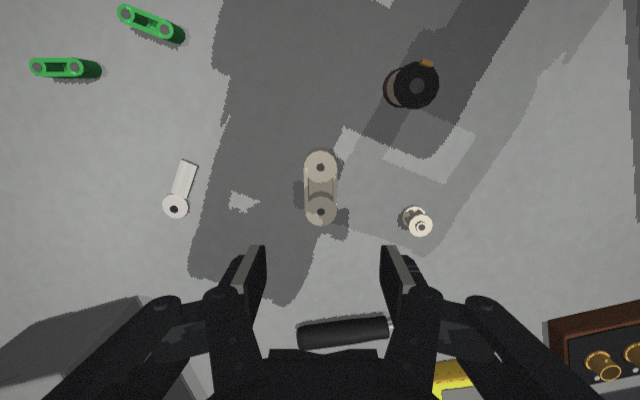

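Run:
```python
from h import *
m=np.load("w14.npz");c,t,l=ends(m,(320,167.5),(320.2,211),.022);print(c,t,l)
print(goto((*c,.005),t))
```

```text
[ 0.58805556 -0.32613544] 163.7750393972146 0.041150879767866196
(array([ 0.04, -0.23, 13.68]), array([-0.   ,  0.001, -0.003]))
```

Emit:
{"method": "drive_tool", "body": {
  "increments": [
    [80,0.05,-0.2,4,0,0,0],
    [80,0.05,-0.2,8,0,0,0],
    [80,0.05,-0.2,11.5,0,0,0],
    [80,0.05,-0.2,13,0,0,0],
    [80,0.05,-0.2,13.7,0,0,0],
    [80,0.05,-0.2,13.7,0,0,0],
    [255,0.05,-0.2,13.7,0,0,0],
    [255,0.05,-0.2,13.7,0,0,0],
    [255,0.05,-0.2,13.7,0,0,0],
    [255,0.05,-0.2,13.7,0,0,0],
    [255,0.05,-0.2,13.7,0,0,0],
    [255,0.05,-0.2,13.7,0,0,0],
    [255,0.05,-0.2,10,0,0,0],
    [255,0.05,-0.2,5,0,0,0],
    [255,0.05,-0.2,1,0,0,0],
    [255,0.05,-0.2,0,0,0,0],
    [255,0.05,-0.2,0,0,0,0],
    [255,0.05,-0.2,0,0,0,0]
  ]
}}

```text
t: 25.1
tcp_pos: [0.5868, -0.3267, 0.1408]
tool_rot: [0.143, 0.99, 0.0, -0.0]
force: [0.5, -0.5, -0.7]
finger_gap: 0.338
```

```bash
python3 look.py w15
python3 - <<'E'
from h import *
print(goto((.5605,.3155,.14),176.6),goto((.5605,.3155,.051),176.6))
E
```

```text
25.1 [ 0.5868 -0.3267  0.1408] [ 1.7999e+02 -5.0000e-02  1.6350e+02] 0.338 [ 0.5 -0.5 -0.7] qd 0.029
(array([20.72, 60.82,  0.09]), array([ 0.001, -0.002, -0.229])) (array([20.7 , 60.81,  8.99]), array([ 0.001, -0.002, -0.229]))
```

Emit:
{"method": "drive_tool", "body": {
  "increments": [
    [255,20.7,60.8,0,0,0,-0.229],
    [255,20.7,60.8,0,0,0,-0.229],
    [255,20.7,60.8,0,0,0,-0.229],
    [255,20.7,60.8,0,0,0,-0.229],
    [255,20.7,60.8,0,0,0,-0.229],
    [255,20.7,60.8,0,0,0,-0.229],
    [255,20.7,60.8,0,0,0,-0.229],
    [255,20.7,60.8,0,0,0,-0.229],
    [255,20.7,60.8,0,0,0,-0.229],
    [255,20.7,60.8,0,0,0,-0.229],
    [255,20.7,60.8,0,0,0,-0.229],
    [255,20.7,60.8,0,0,0,-0.229],
    [255,20.7,60.8,0,0,0,-0.229],
    [255,20.7,60.8,0,0,0,-0.229],
    [255,20.7,60.8,4,0,0,-0.229],
    [255,20.7,60.8,7,0,0,-0.229],
    [255,20.7,60.8,9,0,0,-0.229],
    [255,20.7,60.8,9,0,0,-0.229],
    [255,20.7,60.8,9,0,0,-0.229],
    [255,20.7,60.8,9,0,0,-0.229]
  ]
}}

```text
t: 27.15
tcp_pos: [0.5628, 0.314, 0.0519]
tool_rot: [0.03, 1.0, -0.0, 0.001]
force: [0.6, -0.8, 0.4]
finger_gap: 0.336
```

```bash
python3 look.py w16
python3 - <<'E'
from h import *
a=cv2.imread("pics/w16.png");cv2.imwrite("pics/w16c.png",cv2.resize(a[120:370,200:450],None,fx=2.4,fy=2.4))
E
```

```text
27.15 [0.5628 0.314  0.0519] [-1.7997e+02  1.3000e-01  1.7660e+02] 0.336 [ 0.6 -0.8  0.4] qd 0.017
```

View pics/w16c.png

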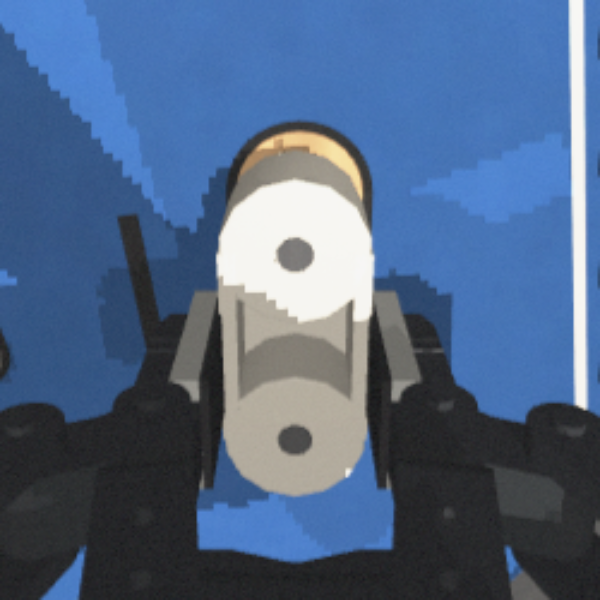

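Run:
```python
from cmp import *
P=lambda u,v:(200+u/2.4,120+v/2.4)
cmp("w16",P,(294.5,254.5),(295,439.5),(302,129),(.5605,.3155),176.6,.072)
```

```text
guide [0.5597 0.3139] 176.8 0.0414 ghost [0.5605 0.3155] tool dx,dy cm -0.07 0.16
guide [0.5597 0.3139] 176.8 0.0414 ghost [0.5603 0.3155] tool dx,dy cm -0.05 0.16
```

Emit:
{"method": "drive_tool", "body": {
  "increments": [
    [255,0,0.16,0.5,0,0,0],
    [255,0,0.16,1.0,0,0,0],
    [255,0,0.16,1.4,0,0,0],
    [255,0,0.16,1.65,0,0,0],
    [255,0,0.16,1.65,0,0,0],
    [255,0,0.16,1.65,0,0,0],
    [255,0,0.16,1.65,0,0,0],
    [90,0,0.16,1.65,0,0,0],
    [90,0,0.16,1.65,0,0,0],
    [90,0,0.16,1.65,0,0,0],
    [90,0,0.16,1.65,0,0,0],
    [90,0,0.16,0,0,0,0],
    [90,0,0.16,-3,0,0,0],
    [90,0,0.16,-6,0,0,0],
    [90,0,12,-10,0,0,0],
    [90,0,-12,-10,0,0,0],
    [90,0,-12,-10,0,0,0],
    [90,0,-12,-10,0,0,0],
    [90,0,-12,-10,0,0,0],
    [90,0,-12,-10,0,0,0]
  ]
}}

```text
t: 29.2
tcp_pos: [0.5553, 0.1918, 0.153]
tool_rot: [0.031, 1.0, -0.001, 0.001]
force: [0.3, 0.9, 1.0]
finger_gap: 0.646
```

```bash
python3 look.py w17
python3 - <<'E'
from h import *
a=cv2.imread("pics/w17.png");cv2.imwrite("pics/w17c.png",cv2.resize(a[70:270,140:540],None,fx=2,fy=2,interpolation=cv2.INTER_CUBIC))
E
```

```text
29.2 [0.5553 0.1918 0.153 ] [-1.7993e+02  1.5000e-01  1.7641e+02] 0.646 [0.3 0.9 1. ] qd 0.052
```

View pics/w17c.png

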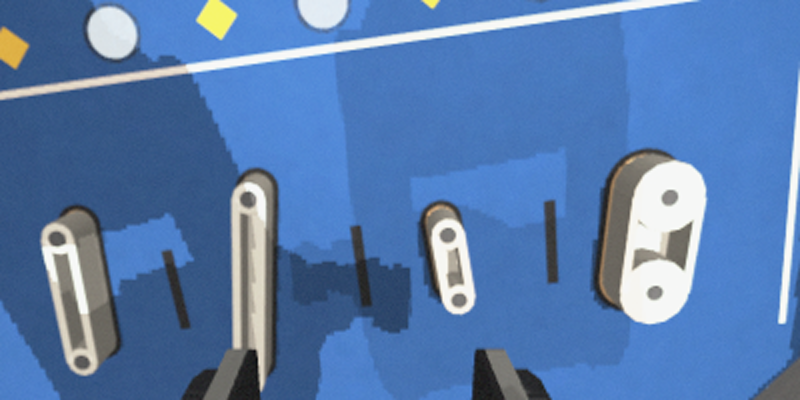

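Run:
```python
from h import *
m=np.load("w17.npz");P=lambda u,v:(140+(u+.5)/2-.5,70+(v+.5)/2-.5)
for n,a,b,g,L in [("m",(57,238),(82,361),"(.5705,.0598,178.4)",.058),("s",(447,235),(459,300),"(.5642,.2276,8.3)",.03),("w",(669,197),(655,293),"(.5605,.3155,176.6)",.042)]: print(n,ends(m,P(*a),P(*b),.052),g,L)
m=np.load("w13.npz")
# automatic look at w13 & w17 wood still visible beside the guides
a=cv2.imread("pics/w17.png").astype(int)[:,:,:]
mask=((a[:,:,2]>a[:,:,0]+40)).astype(np.uint8)
mask[:140]=0;mask[270:]=0;mask[:,:150]=0;mask[:,520:]=0
n,l,s,c=cv2.connectedComponentsWithStats(mask)
print([ (s[i,:5].tolist()) for i in range(1,n) if s[i,4]>4])
```

```text
m (array([0.569854  , 0.06097942]), np.float64(178.51221596057235), np.float64(0.05790691509230881)) (.5705,.0598,178.4) 0.058
s (array([0.56458007, 0.22808989]), np.float64(8.80759443349136), np.float64(0.030150373690692824)) (.5642,.2276,8.3) 0.03
w (array([0.56019811, 0.31622691]), np.float64(177.19905089605504), np.float64(0.04244172747315415)) (.5605,.3155,176.6) 0.042
[[452, 148, 6, 4, 11], [440, 153, 11, 68, 96], [353, 173, 9, 6, 18]]
```

```bash
python3 -c "
from station import manip
print(manip.sign_off())"
```

```text
the job is handed in; nothing more can be done
None
```

I set all four white lane guides on their matching ghosts, right way up, and handed the job in at about 29 s of the 109 s allowed.

| Guide | Last offset from its ghost | Angle error | When checked |
|---|---|---|---|
| Medium | 1.3 mm | 0.1° | final wrist picture |
| Short | 0.6 mm | 0.5° | final wrist picture |
| Wide | 0.8 mm | 0.6° | final wrist picture |
| Long | 1–2 mm along its length | 0.5° | just after I set it down |

- **Accuracy:** These offsets are about as fine as the camera calibration allows, which is good to about 2 mm. The final picture showed only thin slivers of wood beside the short and wide guides.
- **Long guide:** One end was hidden behind the fingers in the final picture, so I could not measure it again there. The part in view still sat on its ghost.
- **Parts left alone:** The standoff, the star post and the flipper-shaped, green and orange pieces were not handled. The star post stood in place in the last parts picture, taken before I picked up the wide guide. The standoff was last seen just before I picked up the short guide. I took no parts picture after that.
- **Stray move:** I mistyped one row of the last move, so the raised, empty gripper swung sideways by up to 5 cm for a moment. It touched nothing.

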